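Refill the screw-top jar under the sink

TASK

Unscrew the flat wooden lid of the short glass jar, lift it off and set it down flat, right way up, wholly on the round cork mat. Then put the white dishwasher tab from the bamboo tray into the open jar. Leave the other jar, the brush and the spray bottles undisturbed.

Things in the scene. Friction and masses are not known exactly. Their poses are not given: they have to be found in the camera images.
- jar: Short clear-glass jar, fixed upright in a square bamboo holder (98 mm square, 30 mm high). Origin: centre of its underside. 72 mm in diameter up to 70 mm, shoulder narrowing to the neck (48 mm outside) from 84 mm to the rim at 110 mm; inner floor at 6 mm. Ordinary right-hand thread on the neck, 7.2 mm pitch: the lid comes off anticlockwise seen from above.
- jar_rim (a point): Centre of the jar's mouth (inside diameter 42 mm) at the rim, 110 mm above the work surface.
- lid: Plain round wooden screw lid, 66 mm in diameter, 26 mm high, 70 g, hollow underneath. Origin: centre of its lower edge, z up; starts screwed on, lower edge 88 mm above the work surface. Turned anticlockwise it rises 7.2 mm a turn with little resistance (play 1 to 2 mm), and frees after 1.4 to 1.55 turns; until then it will not pull up. Its lower edge must then pass the rim.
- knob_jar: Bystander: the taller glass jar (72 mm in diameter, 164 mm high over its ball knob) in a like bamboo holder, fixed. Not to be opened. Origin: centre of its underside.
- mat: Round cork mat, 120 mm in diameter, 8 mm thick, fixed flat on the work surface. Origin: centre of its underside. Where the lid goes.
- tray: Shallow open bamboo tray, 140 (x) by 190 (y) by 18 mm high, walls and floor 5 mm thick, fixed. Origin: centre of its underside. The tab lies in the +y half, the brush stands in the -y half (tray axes).
- tab: White dishwasher tab, a hard block 30 (x) by 22 (y) by 15 mm high, 20 g, lying flat on the tray's floor. Origin: centre of its underside.
- brush: Bystander: wooden pot brush standing on its bristles in the tray, 48 mm in diameter, 72 mm high. Origin: centre of its underside. Loose.
- tall_sprayer: Bystander: amber glass spray bottle, 64 mm in diameter, 193 mm high with its black head, which sticks out 57 mm to its -x side. Origin: centre of its underside. Loose.
- short_sprayer: Bystander: the same bottle but 162 mm high. Origin: centre of its underside. Loose.
Mind the look-alikes: they are no part of the job. Of the things shaped like the tab, the white one is meant.

How it is judged:
By the outcome, as a careful person would: the job done as asked, in the order asked, and still so for the second after the job is handed in, with the robot touching nothing.
It also fails if it takes over 72 s, if anything falls off the work surface, if the arm or the gripper's body presses on something with over 40 N, if the wrist force passes 120 N, or if a joint passes its speed limit or range.

ROBOT

A 6-joint arm with a two-finger parallel gripper is mounted at the origin on the work surface. World frame = base frame: x ahead of the robot, y to its left, z up, the work surface at z = 0. Lengths are in m, angles in degrees, forces in N, time in s.
With the tool pointing down it reaches from about 0.325 to 0.775 m from the base axis. Payload 5.5 kg.
Tool frame: the origin (TCP) lies at the centre of the arm's flange, where the gripper is bolted on; the fingertips stand 182 mm ahead of it and the grasp point (between the pads) lies 163 mm ahead of it; z points along the fingers, y is the line along which they close (so a half turn about z gives the same grasp; the last joint's range is limited). The gripper opens to 88 mm and grips with 3 to 60 N. Pads are 20 mm wide; open, the fingers measure 115 mm over their backs; the gripper's body (75 mm by 178 mm) begins 61 mm behind the grasp point.
Start: joints at [71.064, 5.22, 70.514, -0, 104.267, -3.249], TCP at [0.162, 0.578, 0.405] pointing down, gripper open.
Joint ranges: [-164.24, 164.24], [-49.07, 125.15], [9.68, 141.18], [-86.29, 266.29], [3.28, 154.24], [-151.56, 151.56]. Speed limits (degrees/s): [147.25, 147.25, 172.46, 180, 180, 180].

INTERFACE

Orientations are given as [roll, pitch, yaw] about the fixed x, y, z axes, in that order (R = Rz(yaw) Ry(pitch) Rx(roll)).
In Python, from station import r gives the robot as it stands. The module is installed in compiled form; this text tells all that it offers. Calls block until the motion is done:
- r.reach(position, orientation): joint-space move of the TCP to a pose.
- r.servo_line(position, rotation=None, speed=0.15): straight line of the TCP; rotation=None keeps the orientation; speed is the mean speed in m/s.
- r.move_joints(angles): joint-space move.
- r.let_go() and r.grab(squeeze=None): open the fingers fully, or close them until they stop; squeeze is the grip in N (None keeps the last).
- r.wait(seconds).
- r.inverse_kinematics(position, orientation): joint angles nearest the present ones, or None.
- r.sense(): the state.
- r.snapshot(name): name is "scene" or "top"; returns a dict with "frame" (384x512x3 uint8, red, green, blue), "fx", "fy", "cx", "cy" (pixels), "R" (3x3) and "t" (3): a world point X has camera coordinates R X + t. Camera axes: x right, y down, z forward; pixel columns grow to the right and rows downward; lengths in m; the calibration is good to about 2 mm. A picture is of the moment at which its call begins. There is no depth.
A pose or a line that the arm cannot do raises r.IKError and nothing moves.
- r.hand_in(): hands the job in; it is judged then, once.
The state is a dict: "clock": time; "joints": joint angles; "joint_vel": joint speeds; "joint_torque": joint torques, N m; "tcp_pos": TCP position; "orientation": TCP orientation; "contact_force": force on the tool from outside, world axes, zero at the start; "torque": the same for the moment, N m; "opening": finger opening in m; "gripper_force": force on a finger pad.
Only numpy, scipy, OpenCV 4.12 (cv2) and the standard library are available. Lean on these libraries where they do the work, as an engineer would, in place of code of your own. Each camera call takes 0.05 s, during which the arm holds its last target. There are 200 camera calls.

## Working session

There is one attempt and no reset: what is moved stays moved. The work goes in short steps, each a Python script; the robot and the scene stay as the last script left them, time stands still between calls to the robot, and variables do not carry over. Pictures are saved under pics/ and viewed, at most 10 in all, crops included, and the job is handed in when it is done.

```bash
mkdir -p pics; python3 - <<'E'
from station import r
import cv2,numpy as np,pickle
d={n:r.snapshot(n) for n in("scene","top")}
pickle.dump(d,open("snap0.pkl","wb"))
for n in d:
    cv2.imwrite(f"pics/{n}0.png",cv2.resize(d[n]["frame"][:,:,::-1],(800,600),interpolation=cv2.INTER_CUBIC))
    print(n,d[n]["fx"],d[n]["fy"],d[n]["cx"],d[n]["cy"],np.round(d[n]["R"],3).tolist(),np.round(d[n]["t"],3))
s=r.sense();print(s["clock"],s["contact_force"],s["opening"],s["orientation"])
E
```

```text
scene 359.8409638474101 359.8409638474101 254.12693163236898 197.50023683571396 [[0.82, 0.572, 0.005], [0.442, -0.628, -0.64], [-0.363, 0.527, -0.768]] [-0.506 -0.162  1.154]
top 404.1877783823929 404.1877783823929 248.59080034142326 196.21809311635872 [[-0.028, -1.0, 0.009], [-0.988, 0.026, -0.152], [0.152, -0.013, -0.988]] [0.044 0.615 0.928]
0.1 [-0.02477746  0.48142635  0.16875545] 0.08827398904065892 [-1.79899342e+02 -7.65687861e-03  1.64313340e+02]
```

View pics/scene0.png

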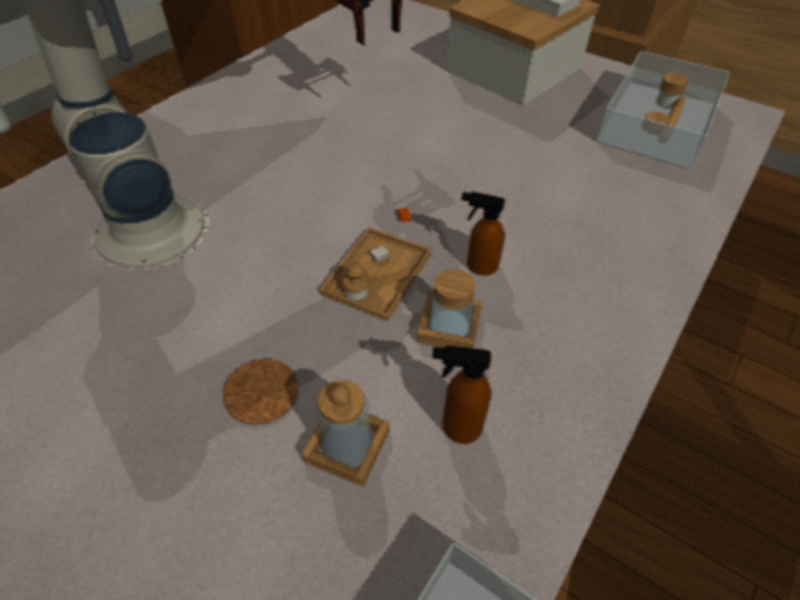

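View pics/top0.png

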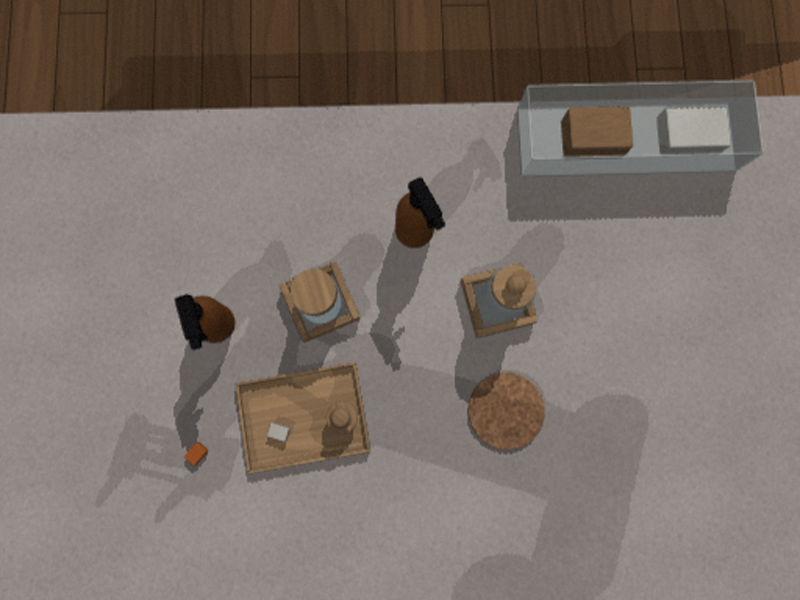

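Scene view (800x600 px): the short jar's flat lid is at (454,288), the knob jar at (342,430), the mat at (260,390), the white tab at (380,254), the orange tab at (403,214) and the brush at (354,280). 
Top view: lid (315,292), knob-jar lid (514,287), mat (506,411), white tab (278,432), orange tab (196,454), brush (340,420), and sprayer heads at (425,203) and (188,320). There is also a wooden and a white box in the bin at (598,130) and (697,130).

Look-alikes:
- **Lid:** flat lid (315,292) or ball-knob lid (514,287). I choose the flat one.
- **Tab:** white in the tray (278,432), orange on the table (196,454), or the white block in the bin (697,130). I choose the white one in the tray.

Next is one close crop to check the choice.

```bash
cat > h.py <<'E'
import numpy as np,cv2
def ray(d,u,v,z):
    "native pixel -> world point on plane z"
    R,t=np.array(d["R"]),np.array(d["t"])
    c=-R.T@t; w=R.T@np.array([(u-d["cx"])/d["fx"],(v-d["cy"])/d["fy"],1])
    return c+w*(z-c[2])/w[2]
def proj(d,X):
    p=np.array(d["R"])@np.asarray(X,float).T+np.array(d["t"])[:,None] if np.ndim(X)>1 else (np.array(d["R"])@X+d["t"])[:,None]
    return np.stack([d["fx"]*p[0]/p[2]+d["cx"],d["fy"]*p[1]/p[2]+d["cy"]],-1)
def big(u,v): return (u+.5)*.64-.5,(v+.5)*.64-.5
E
python3 - <<'E'
import pickle,cv2,numpy as np
from h import *
d=pickle.load(open("snap0.pkl","rb"));T,S=d["top"],d["scene"]
for n,t,z,s in [("lid",(315,292),.114,(454,283)),("mat",(506,411),.008,(260,390)),("tab",(278,432),.02,(380,251)),("brush",(340,418),.077,None),("knob",(515,286),.15,(342,392)),("tallhead",(425,203),.18,None),("sheadL",(188,320),.15,None),
 ("trayc1",(237,383),.018,(320,290)),("trayc2",(355,366),.018,(390,316)),("trayc3",(369,455),.018,None),("trayc4",(248,473),.018,None)]:
    print(n,np.round(ray(T,*big(*t),z),4), np.round(ray(S,*big(*s),z),4) if s else "")
f=T["frame"][160:310,110:260,::-1]
a=cv2.resize(f,(600,600),interpolation=cv2.INTER_CUBIC)
cv2.imwrite("pics/crop.png",cv2.convertScaleAbs(a,alpha=1.5))
# tab
hsv=cv2.cvtColor(T["frame"],cv2.COLOR_RGB2HSV)
m=np.zeros(hsv.shape[:2],np.uint8); m[265:290,165:192]=((hsv[265:290,165:192,2]>130)&(hsv[265:290,165:192,1]<45))
c=max(cv2.findContours(m,0,1)[0],key=cv2.contourArea)
print(cv2.minAreaRect(c)); b=cv2.boxPoints(cv2.minAreaRect(c)); W=np.array([ray(T,*p,.02)[:2] for p in b]);print(W,W.mean(0))
E
```

```text
lid [0.6297 0.1335 0.114 ] [0.6321 0.1377 0.114 ]
mat [ 0.4514 -0.1525  0.008 ] [ 0.455  -0.1528  0.008 ]
tab [0.4297 0.2024 0.02  ] [0.4329 0.2052 0.02  ]
brush [0.4493 0.103  0.077 ] 
knob [ 0.6243 -0.1474  0.15  ] [ 0.6272 -0.1423  0.15  ]
tallhead [ 0.7371 -0.0246  0.18  ] 
sheadL [0.5888 0.3038 0.15  ] 
trayc1 [0.5064 0.2663 0.018 ] [0.4018 0.0616 0.018 ]
trayc2 [0.5277 0.0822 0.018 ] [0.5417 0.0854 0.018 ]
trayc3 [0.391  0.0635 0.018 ] 
trayc4 [0.3696 0.2484 0.018 ] 
((177.3301544189453, 276.0943298339844), (11.675646781921387, 9.0657958984375), 15.945395469665527)
[[0.42421455 0.21978671]
 [0.4446277  0.21383191]
 [0.43627236 0.1868953 ]
 [0.41590567 0.19293249]] [0.43025507 0.2033616 ]
```

View pics/crop.png

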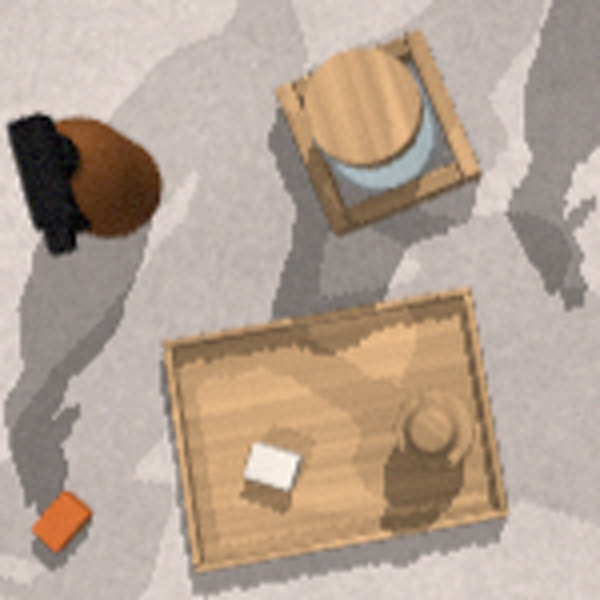

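The crop shows the flat lid at crop px (364,106) and the white tab at (272,466) inside the tray. The orange block (62,522) lies outside the tray, so both choices hold. Moving now: a light test grip on the lid first.

```bash
cat >> h.py <<'E'
from station import r
def st(tag=""):
    s=r.sense(); print(tag,"t=%.2f"%s["clock"],"tcp",np.round(s["tcp_pos"],4),"F",np.round(s["contact_force"],1),"M",np.round(s["torque"],2),"open %.4f gf %.1f"%(s["opening"],s["gripper_force"]),"j6 %.1f"%s["joints"][5]); return s
def joints_j6(pos,j6):
    "tool-down joints at pos with a wanted j6 (yaw = j1 - j6 + 90)"
    j1=np.degrees(np.arctan2(pos[1],pos[0]))
    q=list(r.inverse_kinematics(list(pos),[180,0,(j1-j6+90+180)%360-180]))
    assert abs(q[3])<5, q
    q[5]+=round((j6-q[5])/360)*360
    return q
G=.163
E
python3 - <<'E'
from h import *
L=np.array([.6315,.1363])
r.move_joints(joints_j6([*L,.42],140)); st("above")
r.servo_line([*L,.111+G],speed=.15); st("down")
r.grab(10); r.wait(.2); st("grip")
E
```

```text
above t=2.40 tcp [0.6313 0.137  0.42  ] F [-0.2  0.2 -1. ] M [ 0.1   0.14 -0.04] open 0.0877 gf 0.0 j6 137.0
down t=3.52 tcp [0.6318 0.1364 0.2755] F [ 0.5 -0.2  0.3] M [0.01 0.17 0.04] open 0.0879 gf 0.0 j6 137.0
grip t=4.19 tcp [0.6319 0.1369 0.2749] F [3.8 3.6 1. ] M [ 0.74 -0.5   0.04] open 0.0668 gf 10.0 j6 137.0
```

```bash
python3 - <<'E'
from h import *
def nul(p,z):
    a=np.radians(r.sense()["orientation"][2]+90); c=np.array([np.cos(a),np.sin(a)])
    F=lambda: np.mean([np.array(r.sense()["contact_force"])[:2]@c for _ in range(5)])
    p=np.array(p); f=F()
    r.servo_line([*(p+.001*c),z],speed=.02); r.wait(.1); f1=F()
    k=f1-f; s=np.clip(-f/k*.001,-.004,.004) if abs(k)>.3 else .001
    r.servo_line([*(p+s*c),z],speed=.02); r.wait(.1); print("f",f,f1,"shift",s,"->",F(),p+s*c)
    return p+s*c
z=.111+G
p=nul([.6315,.1363],z)
r.let_go(); r.move_joints(joints_j6([*p,z],50)); r.grab(10); r.wait(.2); st("g2")
p=nul(p,z); np.save("lid.npy",p); st()
E
```

```text
f 5.186584022990484 1.9890234015181298 shift 0.0016220440007177286 -> 1.3698482320886607 [0.63249393 0.13758185]
g2 t=7.50 tcp [0.6325 0.1376 0.274 ] F [0.2 1.2 0.5] M [-0.04  0.04  0.04] open 0.0667 gf 10.0 j6 47.0
f 0.5707464932186713 -4.58515587939509 shift 0.00011069769207622409 -> -2.452551969443373 [0.63240638 0.13764959]
 t=8.20 tcp [0.6324 0.1377 0.274 ] F [ 2.5 -0.8 -0.3] M [-0.09 -0.35 -0.04] open 0.0664 gf 10.0 j6 47.0
```

Lid centre found at (0.6325, 0.1377). Now I unscrew it with two grips of about 285° each.

```bash
python3 - <<'E'
from h import *
p=np.load("lid.npy"); z=.111+G
r.let_go(); r.move_joints(joints_j6([*p,z],146)); 
for i in range(2):
    r.grab(30); s=st("grip"); a=s["joints"][5]
    z+=.0072*285/360
    q=joints_j6([*p,z],a); q[5]=a-285; r.move_joints(q); st("turned")
    if i==0:
        r.let_go(); q[5]=a; r.move_joints(q)
r.servo_line([*p,z+.006],speed=.03); st("lift6")
E
```

```text
grip t=10.70 tcp [0.6325 0.1377 0.274 ] F [1.2 0.2 0.9] M [ 0.1   0.07 -0.02] open 0.0659 gf 30.0 j6 143.0
turned t=14.81 tcp [0.6325 0.1376 0.2797] F [ 3.  -0.1 -1.1] M [-0.05 -0.39 -0.06] open 0.0659 gf 30.0 j6 -142.0
grip t=19.94 tcp [0.6324 0.1376 0.2797] F [ 0.8  0.3 -0.2] M [ 0.05  0.09 -0.05] open 0.0661 gf 30.0 j6 143.0
turned t=24.05 tcp [0.6325 0.1376 0.2855] F [ 1.9 -0.3 -0.5] M [ 0.05 -0.43 -0.01] open 0.0664 gf 30.0 j6 -142.0
lift6 t=24.40 tcp [0.6321 0.1377 0.2916] F [-0.3 -0.4  0.1] M [0.1  0.   0.02] open 0.0663 gf 30.0 j6 -142.0
```

```bash
python3 - <<'E'
from h import *
import cv2
p=np.load("lid.npy"); M=[.453,-.1527]
r.servo_line([*p,.385],speed=.2)
r.move_joints(joints_j6([*M,.36],-108)); st("over mat")
r.servo_line([*M,.037+G],speed=.18); r.wait(.1); f0=st("low")["contact_force"][2]
z=.037
while z>.025:
    z-=.001; r.servo_line([*M,z+G],speed=.02); 
    if r.sense()["contact_force"][2]-f0>3: break
st("touch %.3f"%z)
r.let_go(); r.servo_line([*M,.30],speed=.2); st("up")
r.snapshot
ims=[r.snapshot(n) for n in("scene","top")]
import pickle; pickle.dump(ims,open("snap1.pkl","wb"))
cv2.imwrite("pics/after_lid.png",np.hstack([cv2.resize(i["frame"][:,:,::-1],(400,300),interpolation=cv2.INTER_AREA) for i in ims]))
cv2.imwrite("pics/rimcrop.png",cv2.resize(ims[1]["frame"][100:310,110:390,::-1],(800,600),interpolation=cv2.INTER_CUBIC))
E
```

```text
over mat t=26.31 tcp [ 0.4535 -0.1522  0.36  ] F [ 0.6  0.2 -0.9] M [ 0.05 -0.03  0.  ] open 0.0661 gf 30.0 j6 -112.1
low t=27.45 tcp [ 0.4535 -0.1529  0.2016] F [ 0.4 -0.5 -0.9] M [ 0.01 -0.    0.04] open 0.0664 gf 30.0 j6 -112.1
touch 0.030 t=29.20 tcp [ 0.4532 -0.1528  0.1942] F [-2.7  0.5  7.5] M [0.32 0.38 0.06] open 0.0664 gf 30.0 j6 -112.1
up t=30.43 tcp [ 0.4528 -0.1526  0.2989] F [-0.9 -0.5 -0.9] M [ 0.03 -0.02 -0.02] open 0.0880 gf 0.0 j6 -112.1
```

View pics/rimcrop.png

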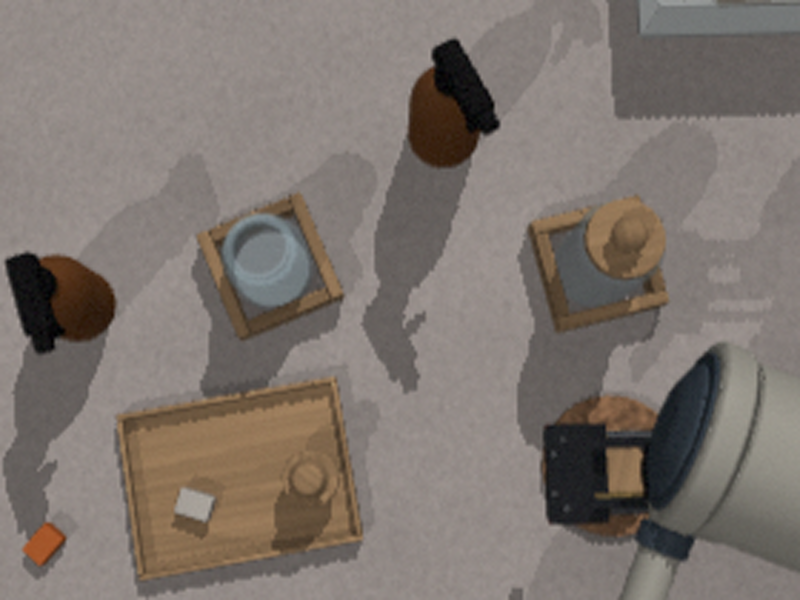

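The top crop (scale 2.857) shows the open jar with its rim at (263,248), the tab unmoved at (194,504), and the lid on the mat under the gripper at about (620,470). The brush, bottles and knob jar are in place. The tray walls leave about 8 mm to the open fingers, so I grasp the tab across its short side with the gripper shifted 14 mm toward the tray centre.

```bash
python3 - <<'E'
from h import *
import pickle
T=np.array([.432,.2057]); yaw=73.7; c=np.array([np.cos(np.radians(yaw+90)),np.sin(np.radians(yaw+90))])
if c[0]<0:c=-c
M=[.453,-.1527]; A=T+.014*c; O=[180,0,yaw]
r.servo_line([*M,.36],speed=.25)
r.reach([*A,.30],O); st("over tab")
r.servo_line([*A,.05+G],speed=.15); st("low")
r.servo_line([*A,.031+G],speed=.05); st("at")
r.grab(15); st("grab")
r.servo_line([*A,.12+G],speed=.15); st("lifted")
d=[r.snapshot(n) for n in("scene","top")]; pickle.dump(d,open("snap2.pkl","wb"))
u,v=proj(d[0],np.array([*A,.115]))[0].astype(int); print(u,v)
cv2.imwrite("pics/held.png",cv2.resize(d[0]["frame"][v-40:v+50,u-60:u+60,::-1],(800,600),interpolation=cv2.INTER_CUBIC))
E
```

```text
over tab t=33.14 tcp [0.4455 0.2015 0.2998] F [ 0.5 -1.1  0.6] M [-0.03  0.1  -0.01] open 0.0879 gf 0.0 j6 36.7
low t=33.88 tcp [0.4457 0.2018 0.2139] F [-0.7 -0.1  0.4] M [-0.07  0.1   0.05] open 0.0875 gf 0.0 j6 36.7
at t=34.41 tcp [0.4453 0.2018 0.1937] F [ 0.6  0.6 -0.8] M [-0.02  0.11  0.02] open 0.0876 gf 0.0 j6 36.7
grab t=35.43 tcp [0.4454 0.2018 0.194 ] F [-0.7  0.4  0.3] M [-0.    0.16 -0.04] open 0.0219 gf 15.0 j6 36.7
lifted t=36.17 tcp [0.4452 0.2017 0.282 ] F [ 0.1 -0.5 -0.5] M [-0.09  0.08  0.01] open 0.0217 gf 15.0 j6 36.7
245 138
```

View pics/held.png

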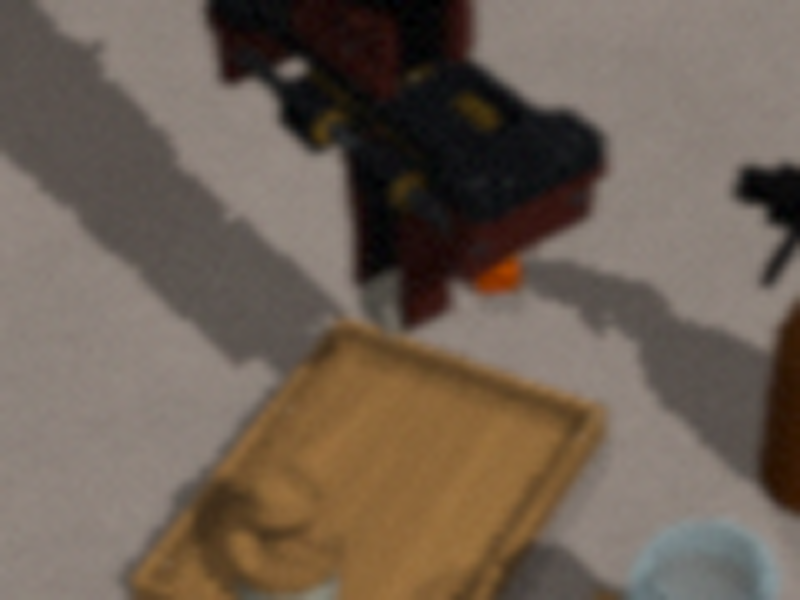

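The tab is held between the pads at about (380,295), square in the grip (opening 21.7 mm), and the brush and tray are undisturbed. Inserting now with force monitoring.

```bash
python3 - <<'E'
from h import *
p=np.load("lid.npy"); p=np.array([.6325,.1377]); O=[180,0,73.7]
a=r.sense()["tcp_pos"]
r.servo_line([a[0],a[1],.36],speed=.2)
r.reach([*p,.36],O)
r.servo_line([*p,.145+G],speed=.15); r.wait(.1); f0=np.mean([r.sense()["contact_force"] for _ in range(5)],0); st("above rim")
ok=True
for z in np.arange(.142,.1304,-.002):
    r.servo_line([*p,z+G],speed=.03)
    f=np.array(r.sense()["contact_force"])-f0
    print(round(z,4),np.round(f,1))
    if f[2]>3.5: ok=False;break
st("end ok=%s"%ok)
E
```

```text
above rim t=38.22 tcp [0.6324 0.1381 0.3101] F [ 0.2 -0.5  0.3] M [-0.08  0.07 -0.  ] open 0.0220 gf 15.0 j6 25.6
0.142 [-0.8  0.3 -1.1]
0.14 [0.2 0.3 0.2]
0.138 [-0.   0.5 -0.1]
0.136 [-0.1  0.9 -1.6]
0.134 [-0.7  1.  -0.7]
0.132 [-0.6  0.2 -0.1]
end ok=True t=39.72 tcp [0.6325 0.1377 0.2947] F [-0.4 -0.4  0.2] M [-0.07  0.08 -0.04] open 0.0215 gf 15.0 j6 25.6
```

The tab is in the mouth without contact. Releasing, retreating and checking.

```bash
python3 - <<'E'
from h import *
r.let_go(); p=[.6325,.1377]
r.servo_line([*p,.40],speed=.2)
r.reach([.3,.42,.42],[180,0,140]); st("away")
d=[r.snapshot(n) for n in("scene","top")]
top=cv2.resize(d[1]["frame"][150:310,110:390,::-1],(560,320),interpolation=cv2.INTER_CUBIC)
jar=cv2.resize(d[1]["frame"][165:225,165:240,::-1],(400,320),interpolation=cv2.INTER_CUBIC)[:,:240]
sc=cv2.resize(d[0]["frame"][110:320,130:330,::-1],(294,280)); 
u,v=proj(d[0],np.array([*p,.06]))[0].astype(int); sj=cv2.resize(d[0]["frame"][v-35:v+35,u-60:u+60,::-1],(480,280),interpolation=cv2.INTER_CUBIC)
bot=np.hstack([sc,sj,np.zeros((280,26,3),np.uint8)])
cv2.imwrite("pics/final.png",np.vstack([np.hstack([top,jar]),bot]))
E
```

```text
away t=43.11 tcp [0.3008 0.4197 0.4197] F [-0.3  0.1  0. ] M [-0.07 -0.02  0.02] open 0.0877 gf 0.0 j6 0.7
```

View pics/final.png

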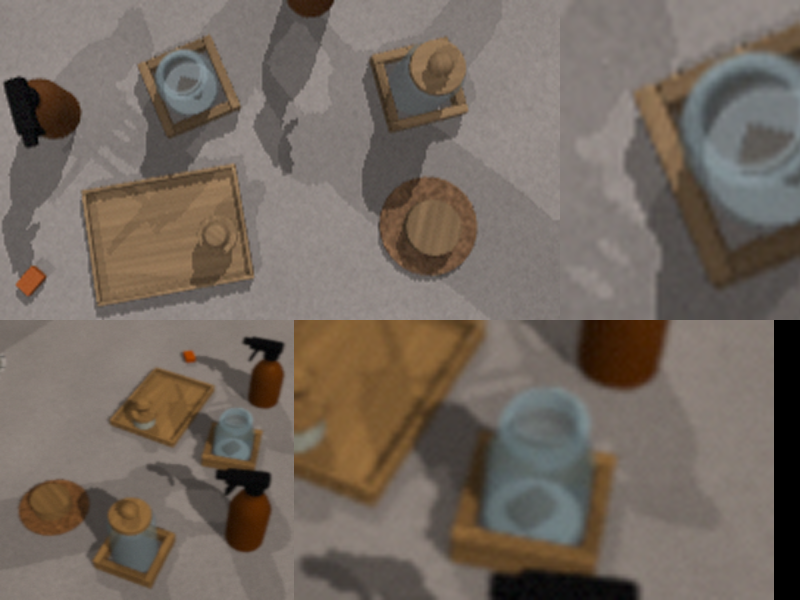

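The lid lies flat and central on the mat at (433,228). The tray no longer holds the tab, which shows through the glass on the jar floor at (530,507) and from above at (187,80). The brush, knob jar and bottles are where they were. Handing in.

```bash
python3 -c "
from station import r
print(r.hand_in())"
```

```text
the job is handed in; nothing more can be done
None
```

The lid is unscrewed and lies flat on the cork mat, the white tab is in the open jar, the bystanders look undisturbed in the final pictures, and the job was handed in at about 43 s.

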